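# Lever open the photometer's filter-bay cover with a spatula

### The arm

A 6-joint arm with a two-finger parallel gripper is mounted at the origin on a cart in front of the work surface, level with it; the furniture and walls round the work are solid. World frame = base frame: x ahead of the robot, y to its left, z up, the work surface at z = 0. Lengths are in m, angles in rad, forces in N, time in s.
With the tool pointing down it reaches from about 0.35 to 0.8 m from the base axis. Payload 7.3 kg.
Tool frame: the origin (TCP) lies between the finger pads; the fingertips stand 25 mm ahead of it and the grasp point (between the pads) lies 6 mm ahead of it (r.tip_extent is the distance from the TCP to the fingertips, in m); z points along the fingers, y is the line along which they close (so a half turn about z gives the same grasp; the last joint's range is limited). The gripper opens to 85 mm and grips with 20 to 120 N. Pads are 22 mm wide; open, the fingers measure 114 mm over their backs; the gripper's body (76 mm by 85 mm) begins 54 mm behind the grasp point. The pads swing forward as they close: fully open they stand 13 mm farther back than shut.
Start: joints at [1.08, 0.342, 1.524, -0, 1.275, -0.146], TCP at [0.177, 0.494, 0.256] pointing down, gripper open.
Joint ranges: [-2.53, 2.53], [-0.77, 2.02], [0.04, 2.7], [-1, 4.14], [0.28, 2.66], [-3.11, 3.11]. Speed limits (rad/s): [2.57, 2.57, 3.14, 3.14, 3.14, 3.14].

### API

Orientations are given as a unit quaternion [x, y, z, w].
In Python, from workcell import r, command_gripper, optics gives the robot as it stands. The module is installed in compiled form; this text tells all that it offers. Calls block until the motion is done:
- r.reach(position, orientation): joint-space move of the TCP to a pose.
- r.move_straight(position, orientation=None, speed=0.15, max_force=None): straight line of the TCP; orientation=None keeps the orientation; speed is the mean speed in m/s. With max_force (N) it stops when the force on the tool has changed by that much, and returns True; else False.
- r.movej(angles): joint-space move.
- command_gripper(opening, force=None): finger opening in m; force is the grip in N (None keeps the last); returns when the fingers have stopped.
- r.hold(seconds).
- r.solve_ik(position, orientation): joint angles nearest the present ones, or None.
- r.read_state(): the state.
- optics.get_image(name): name is "scene" or "top" or "wrist"; returns (picture, depth): 480x640x3 uint8, red, green, blue; 480x640 float32, m along the optical axis (not along the pixel's ray), 0 where there is no reading.
- optics.camera_model(name): a dict with "K" (3x3 intrinsics, pixels), "R" (3x3) and "t" (3): a world point X has camera coordinates R X + t; the wrist camera has in their place "tool_from_camera" (4x4, takes a point from camera to tool coordinates, whose origin is the TCP and whose axes are the flange's). Camera axes: x right, y down, z forward; pixel columns grow to the right and rows downward; lengths in m; the calibration is good to about 2 mm. A picture is of the moment at which its call begins: read the wrist's pose just before it. camera_model takes no time and is no camera call.
A pose or a line that the arm cannot do raises r.PlanningError and nothing moves.
- r.finish_job(): hands the job in; it is judged then, once.
The state is a dict: "time_s": time; "joint_positions": joint angles; "dq": joint speeds; "tau": joint torques, N m; "eef_pos": TCP position; "eef_rot": TCP orientation; "contact_force": force on the tool from outside, world axes, zero at the start; "torque": the same for the moment, N m; "grip_width": finger opening in m; "grip_force": force on a finger pad.
Only numpy, scipy, OpenCV 4.12 (cv2) and the standard library are available. Lean on these libraries where they do the work, as an engineer would, in place of code of your own. Each camera call takes 0.05 s, during which the arm holds its last target. There are 200 camera calls.

### The job

The filter of the bench photometer is to be changed, but its hinged cover is held by a sprung catch and has no handle. Push the spatula's blade fully home into the pry slot under the cover's free edge (the catch's clamping screw stands unseen somewhere in the slot: where the blade stops short, draw it back and try further along) and lever it over the sill until the catch lets go. Then swing the cover back to its stop and lay the spatula down flat on the bench, clear of the photometer, without dropping it or disturbing the other things.

Things in the scene. Friction and masses are not known exactly. Their poses are not given: they have to be found in the camera images.
- photometer: White bench instrument, 190 x 210 x 106 mm, heavy, does not move. Origin under its centre, z up. Keys and display lie along its -y side, nearest the robot. The hinged cover (18 mm thick, top at 106 mm) forms the top from x = -95 to +34, y = -43 to +105 mm; free edge at x = -95 mm, hinge at x = +36 mm; behind the hinge is a lamp house as high as the cover.
- pry_slot (a point): Middle of the slot's mouth, on its floor, 83.5 mm above the bench, below the cover's free edge. +x (the photometer's) points into the slot. Slot: 84 mm wide (y), 4.5 mm high under the shut cover, end wall 22 mm in. Its floor runs out level as a sill to x = -8 mm, whose outer edge is the fulcrum. A hidden 8 mm screw head stands at x = 6 to 14 mm, y anywhere from -22 to +22 mm.
- cover_edge (a point): Middle of the lower edge of the cover's free side; moves with the cover. Shut, it lies 4.5 mm above pry_slot. Axes: the photometer's, turned with the cover. The cover is solid for 25 mm inward from this edge and hollow further in.
- cover_hinge (a point): Point on the hinge axis in line with the slot, 104 mm above the bench, 131 mm from the free edge; the axis is the photometer's y.
- cover (a joint): Opening angle of the cover, rad: 0 shut, 1.75 at its stop, leaning back past upright. A sprung roller catch holds it shut against about 15 N upwards at the blade; it lets go at about 0.045 and the cover then springs up by itself to about 0.08. After that a stiff hinge (0.12 N m) holds the cover wherever it is left.
- spatula: Steel spatula, 176 mm long, 0.1 kg, lying flat on the bench. Black handle 96 mm long, 18 wide, 14 high; flat blade 80 mm long, 20 wide, 3 thick, at half the handle's height. Origin under the middle of the handle, at its underside; +x towards the blade tip, z up. It can turn between the fingers when its blade is pushed hard up or down.
- balance_point (a point): The spatula's centre of mass, inside the handle, 25 mm from its middle towards the blade, 7 mm above its underside; 103 mm from the blade tip.
- blade_tip (a point): Middle of the end of the blade, at half its thickness.
- petri: Petri dish, 63 mm across, 15 mm high, standing loose nearby; a bystander. Origin under its centre.
- stain_bottle: Small dropper bottle, 36 mm across, 104 mm high, standing loose nearby; a bystander. Origin under its centre.
- gauze: Roll of gauze, 58 mm across, 50 mm high, standing loose nearby; a bystander. Origin under its centre.
Things that resemble listed ones, but are neither listed nor needed, are in the scene too. What is shaped like the spatula but brown or green is not meant.

How it is judged:
By the outcome, as a careful person would: the job done as asked, in the order asked, and still so for the second after the job is handed in, with the robot touching nothing.
It also fails if it takes over 54 s, if anything falls off the work surface, if the arm or the gripper's body presses on something with over 40 N, if the wrist force passes 120 N, or if a joint passes its speed limit or range.

## Working session

There is one attempt and no reset: what is moved stays moved. The work goes in short steps, each a Python script; the robot and the scene stay as the last script left them, time stands still between calls to the robot, and variables do not carry over. Pictures are saved under pics/ and viewed, at most 10 in all, crops included, and the job is handed in when it is done.

```bash
mkdir -p pics; cat > h.py <<'E'
import numpy as np, cv2
from workcell import r, command_gripper, optics
from scipy.spatial.transform import Rotation as Ro
def cam(name):
    m=optics.camera_model(name)
    if name!='wrist': return np.array(m['K']),np.array(m['R']),np.array(m['t'])
    s=r.read_state(); T=np.eye(4); T[:3,:3]=Ro.from_quat(s['eef_rot']).as_matrix(); T[:3,3]=s['eef_pos']
    C=np.linalg.inv(T@np.array(m['tool_from_camera'])); return np.array(m['K']),C[:3,:3],C[:3,3]
def shot(name,f=None):
    c=cam(name); im,d=optics.get_image(name)
    if f: cv2.imwrite('pics/'+f,im[:,:,::-1])
    return im,d,c
def onplane(c,uv,z):
    K,R,t=c; o=-R.T@t; d=R.T@np.linalg.inv(K)@np.array([uv[0],uv[1],1.])
    return o+d*(z-o[2])/d[2]
def proj(c,X):
    K,R,t=c; p=K@(R@np.array(X)+t); return p[:2]/p[2]
def cloud(c,d):
    K,R,t=c; v,u=np.mgrid[:480,:640]
    P=np.stack([(u-K[0,2])/K[0,0]*d,(v-K[1,2])/K[1,1]*d,d],-1)
    return (P-t)@R
E
python3 - <<'E'
from h import *
a,_,_=shot('top','top.png'); b,_,_=shot('scene','scene.png')
for n in('top','scene'): 
    K,R,t=cam(n); print(n,K[0,0],-R.T@t,R[2])
s=r.read_state();print(s['time_s'],s['eef_rot'],s['contact_force'])
print(optics.camera_model('wrist')['tool_from_camera'])
E
```

```text
top 437.22153319352054 [ 0.49438546 -0.03414734  1.14342059] [ 0.09140971  0.02307775 -0.99554592]
scene 583.808442639988 [-0.01048991 -1.15445865  0.87843652] [ 0.38236951  0.75854172 -0.52764384]
0.1 [ 1.71531425e-01  9.85178410e-01 -6.58500053e-04 -1.89891800e-04] [ 0.01484512  0.24090288 -0.26799301]
[[ 1.34049693e-06 -9.64324235e-01 -2.64723949e-01  6.65997803e-02]
 [ 9.99999836e-01 -1.50352394e-04  5.52760544e-04  2.84440490e-04]
 [-5.72842268e-04 -2.64723907e-01  9.64324077e-01 -1.17155890e-01]
 [ 0.00000000e+00  0.00000000e+00  0.00000000e+00  1.00000000e+00]]
```

View pics/top.png

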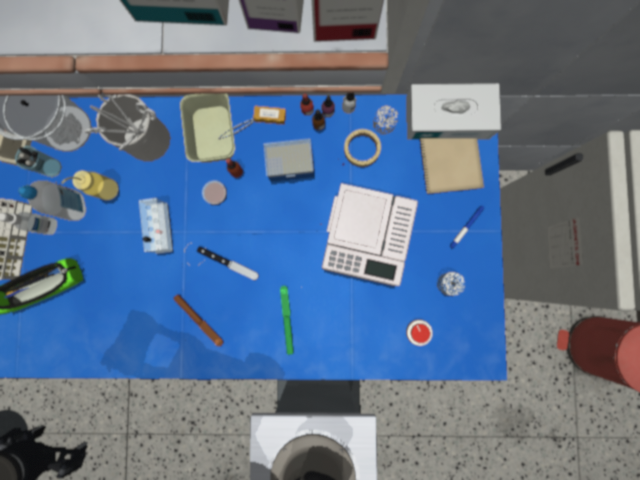

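View pics/scene.png

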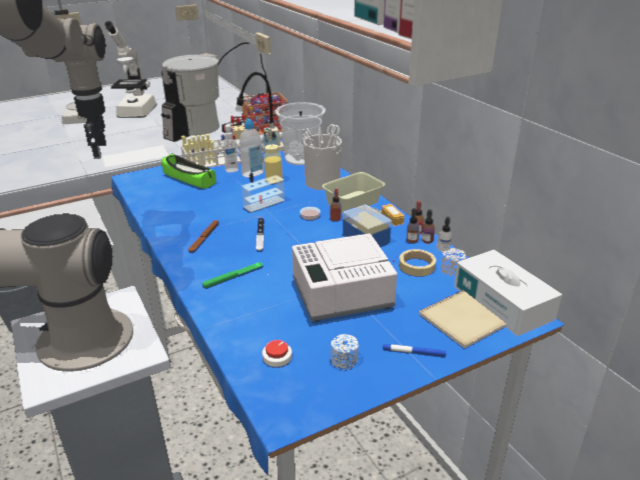

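The top view shows three spatula-like things: black/steel at (228,263), brown at (198,320) and green at (288,320). There is also a blue pen at (467,226). I choose the black-handled one with the steel blade. The photometer is at (370,235), with its slot side facing left, which is world +y.

```bash
python3 - <<'E'
from h import *
im,d,c=shot('top'); P=cloud(c,d)
print('bench z',np.median(P[280:300,200:270,2]))
m=(P[...,2]>0.075)&(P[...,2]<0.13); m[:175]=0;m[295:]=0;m[:,:310]=0;m[:,425:]=0
pts=P[m][:,:2].astype(np.float32)
(ce,sz,an)=cv2.minAreaRect(pts); print('photo',ce,sz,an,cv2.boxPoints((ce,sz,an)))
pz=P[...,2]
for uv in [(360,215),(400,225),(380,268),(345,258),(331,215),(333,220)]: print(uv,P[uv[1],uv[0]])
# spatula
hsv=cv2.cvtColor(im,cv2.COLOR_RGB2HSV); roi=np.zeros(im.shape[:2],bool); roi[235:290,190:270]=1
notblue=roi&~((hsv[...,0]>95)&(hsv[...,0]<125)&(hsv[...,1]>120))
dark=notblue&(hsv[...,2]<80); light=notblue&(hsv[...,2]>150)
for n,mm,z in(('dark',dark,.014),('light',light,.009)):
    v,u=np.nonzero(mm); q=np.array([onplane(c,x,z)[:2] for x in zip(u,v)],np.float32)
    print(n,len(q),cv2.minAreaRect(q),q.mean(0))
big=cv2.resize(im[225:300,180:280],None,fx=4,fy=4,interpolation=2); ph=cv2.resize(im[170:300,310:430],None,fx=4,fy=4,interpolation=2)
o=np.zeros((520,800,3),np.uint8); o[:300,:400]=big;o[:,400:][:,:400]=ph[:, :400]
cv2.imwrite('pics/crop.png',o[:,:,::-1])
E
```

```text
bench z -6.599580681386257e-05
photo (0.6026395559310913, -0.1353425532579422) (0.19827599823474884, 0.21096542477607727) 77.00605010986328 [[ 0.47756684 -0.20822442]
 [ 0.68313026 -0.2556596 ]
 [ 0.7277123  -0.06246069]
 [ 0.52214885 -0.0150255 ]]
(360, 215) [ 0.64736782 -0.11636155  0.10573346]
(400, 225) [ 0.62283474 -0.21094524  0.10688365]
(380, 268) [ 0.52084192 -0.16217659  0.10648072]
(345, 258) [ 0.54461717 -0.07988238  0.10558758]
(331, 215) [ 0.65035308 -0.04730687  0.08732751]
(333, 220) [ 0.63553042 -0.05181134  0.10586438]
dark 111 ((0.5559582710266113, 0.2589608430862427), (0.08609620481729507, 0.012035543099045753), 64.92170715332031) [0.5554277  0.25806051]
light 279 ((0.5175155997276306, 0.17953866720199585), (0.08116384595632553, 0.02376401610672474), 65.08446502685547) [0.5176233  0.18033572]
```

View pics/crop.png

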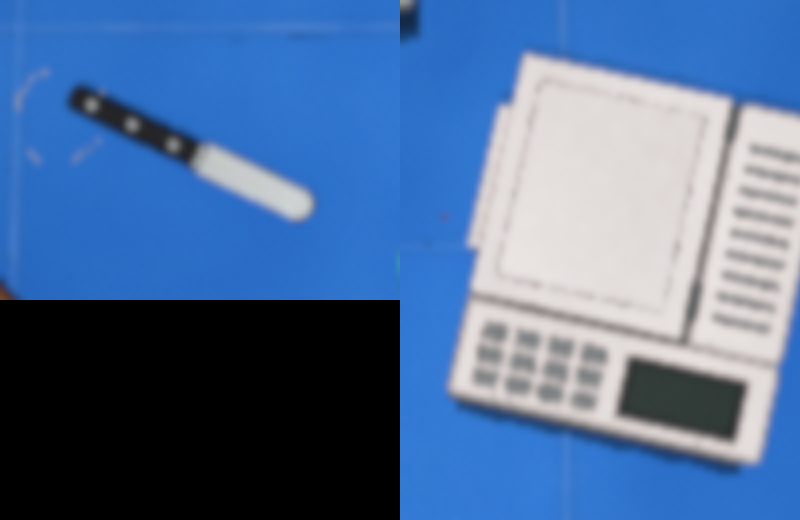

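The crop confirms the black handle with three rivets and the steel blade. A faint ring sits near its handle end at about top (195,254), and I'll check it from close by.

```bash
cat >> h.py <<'E'
def quat(xdir,pitch=0.):
    """tool pointing down, tool x along xdir; pitch>0 raises the x end"""
    a=np.arctan2(xdir[1],xdir[0]); f=np.array([np.cos(a),np.sin(a),0]); u=np.array([0,0,1.])
    x=np.cos(pitch)*f+np.sin(pitch)*u; z=-np.cos(pitch)*u+np.sin(pitch)*f
    return Ro.from_matrix(np.stack([x,np.cross(z,x),z],1)).as_quat()
E
python3 - <<'E'
from h import *
print(r.tip_extent)
d=np.array([-.436,-.900]); b=np.array([.5447,.2357])
for s in(1,-1): print(s,r.solve_ik([*b,.03],quat(s*d)), r.solve_ik([.6,.08,.1],quat(s*np.array([-.2248,-.974]))), r.solve_ik([.6,.08,.1],quat(s*np.array([-.2248,-.974]),s*.3)), r.solve_ik([.58,-.06,.25],quat(s*np.array([-.2248,-.974]),0)))
q=quat(d)
r.reach([*(b+0.02*d),.20],q)
im,dd,c=shot('wrist','w1.png'); print(r.read_state()['time_s'], [proj(c,[*(b+k*d),.008]) for k in(-.073,0,.023,.103)])
E
```

```text
0.025
1 [ 2.79303166e-01  7.19646593e-01  1.57044576e+00 -4.44089210e-16
  8.51500306e-01 -2.41116359e+00] [ 5.99763785e-03  6.41157942e-01  1.48639230e+00 -4.44089210e-16
  1.01404241e+00 -2.90876617e+00] [ 0.13791874  0.71172344  1.38440374 -0.30420193  1.1724453  -2.64017588] None
-1 [ 2.79303166e-01  7.19646593e-01  1.57044576e+00 -4.44089210e-16
  8.51500306e-01  7.30429068e-01] [ 5.99763785e-03  6.41157942e-01  1.48639230e+00 -4.44089210e-16
  1.01404241e+00  2.32826479e-01] [ 0.13791874  0.71172344  1.38440374 -0.30420193  1.1724453   0.50141677] [-2.34484349e-01  4.53834560e-01  1.36805579e+00 -4.44089210e-16
  1.31970230e+00 -7.65550827e-03]
2.175 [array([324.98783375, 325.1976853 ]), array([325.00198628, 240.46215539]), array([325.00680603, 211.60486515]), array([325.02513066, 101.88973312])]
```

View pics/w1.png

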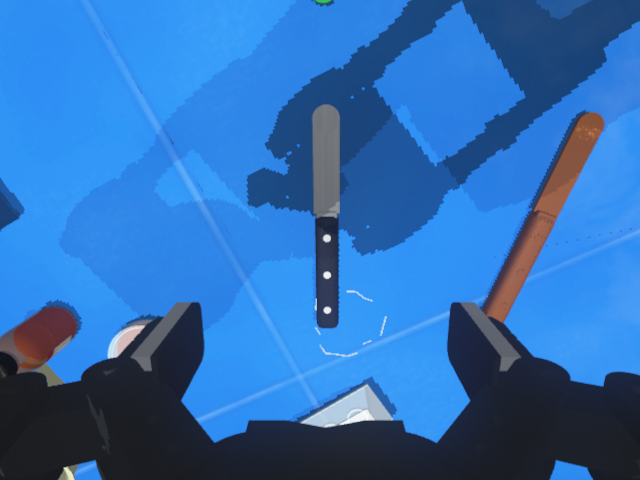

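The wrist view shows the spatula at handle (327,270) and tip (326,104), within 2 px of my prediction. The ring at (350,322) is a flat mark on the bench, away from the fingers. I'll grasp with tool x reversed because of the joint 6 range.

```bash
python3 - <<'E'
from h import *
d=np.array([-.436,-.900]); b=np.array([.5447,.2357]); q=quat(-d)
command_gripper(.045)
r.reach([*b,.08],q); print(r.move_straight([*b,.0275],q,.1,max_force=10), r.read_state()['eef_pos'])
command_gripper(.0,90)
s=r.read_state(); print(s['grip_width'],s['grip_force'],s['contact_force'])
r.move_straight([*b,.17],q,.2)
x=np.array([-.2248,-.974]); y=np.array([.974,-.2248]); o=np.array([.6017,-.1392])
slot=o-.095*x+.031*y; print('slot',slot)
# stand-off: tip 60 mm outside mouth, raised
p=slot-(.060+.103)*x; r.reach([*p,.16],quat(-x))
im,dd,c=shot('wrist','w2.png'); np.savez('w2.npz',im=im,d=dd,K=c[0],R=c[1],t=c[2])
s=r.read_state(); print(s['time_s'],s['grip_width'],s['eef_pos'])
print([proj(c,[*(slot+k*y),.0835]) for k in(-.042,0,.042)], [proj(c,[*(slot-.06*x),.14])])
E
```

```text
False [0.54501343 0.23580209 0.02777489]
0.015806285659091195 88.82831454277039 [-1.48642831 -0.09674847  6.46615486]
slot [ 0.65325   -0.0536388]
8.0833 0.015197521439598755 [0.68874947 0.10668362 0.15941222]
[array([257.20693006, 524.51896061]), array([327.03182468, 524.66990315]), array([396.92177219, 524.82098632])] [array([327.33272103, 538.77036045])]
```

View pics/w2.png

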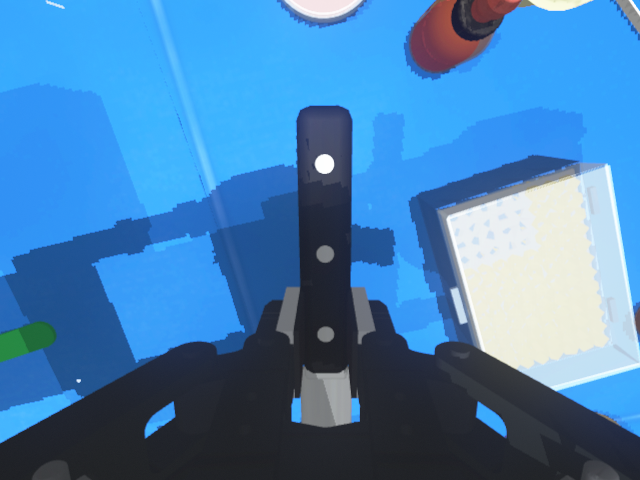

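The wrist view shows the handle held straight, at u = 325 all along. The slot itself is not visible from here, and a box stands on the photometer's +y side. I'll check the blade's pitch from depth, then touch the cover's side face and the sill, starting on the -y side away from the box.

```bash
cat >> h.py <<'E'
X=np.array([-.2248,-.974]); Y=np.array([.974,-.2248]); O=np.array([.6017,-.1392]); SLOT=O-.095*X+.031*Y
L=.103; H=.0205   # tip ahead of grip, handle axis below TCP
def tcp_for_tip(xs,ys,z,pitch=0.):
    """TCP for blade-tip (mid thickness) at slot coords xs,ys and world z"""
    p=SLOT+xs*X+ys*Y; c,s=np.cos(pitch),np.sin(pitch)
    a=-L*c+(-H)*s; h=-L*s+H*c       # axis pt back along blade, then TCP above it
    return np.array([*(p+a*X),z+h]), quat(-X,-pitch)
def tip(pitch=0.):
    e=np.array(r.read_state()['eef_pos']); d0,_=tcp_for_tip(0,0,0,pitch); v=e-d0
    return np.array([v[:2]@X,v[:2]@Y,v[2]])
def F():
    f=np.array(r.read_state()['contact_force']); return np.round([f[:2]@X,f[:2]@Y,f[2]],2)
E
python3 - <<'E'
from h import *
q0=quat(-X,-.1); print('xdir z of q (should be -): ',Ro.from_quat(q0).as_matrix()[:,0])
f=np.load('w2.npz'); P=cloud((f['K'],f['R'],f['t']),f['d'])
for v in(125,140,200,225,280,295,310): 
    p=np.median(P[v,315:336],0); q=p[:2]-SLOT; print(v,np.round([q@X+.163,q@Y,p[2]],4))
im,d,c=shot('top'); Q=cloud(c,d)
sel=(abs(Q[...,2]-.086)<.006); q=Q-[*SLOT,0]; xs=q[...,:2]@X; ys=q[...,:2]@Y
m=sel&(xs>-.02)&(xs<.003)&(abs(ys)<.08); print('sill',m.sum(),xs[m].min(),xs[m].max(),ys[m].min(),ys[m].max(),np.median(Q[m][:,2]))
k=(xs>-.02)&(abs(ys)<.05)&(abs(Q[...,2]-.106)<.004)&(xs<.05); print('cover edge',np.percentile(xs[k],1))
z=(xs>-.13)&(xs<-.02)&(abs(ys)<.03)&(Q[...,2]>.11)
o=cv2.resize(im[140:290,240:400],None,fx=4,fy=4,interpolation=2)
for a in [(0,-.042),(0,.042),(-.008,-.042),(-.008,.042)]:
    u=proj(c,[*(SLOT+a[0]*X+a[1]*Y),.0835]); cv2.circle(o,tuple(int(t) for t in (u-[240,140])*4+2),3,(255,0,0),-1)
t=tip(); print('tip',t); u=proj(c,[*(SLOT+t[0]*X+t[1]*Y),t[2]]); cv2.circle(o,tuple(int(s) for s in (u-[240,140])*4+2),3,(0,255,0),-1)
cv2.imwrite('pics/t2.png',o[:,:,::-1])
E
```

```text
xdir z of q (should be -):  [ 0.22376522  0.96951659 -0.09983342]
125 [-0.0681 -0.0009  0.1434]
140 [-0.0636 -0.0009  0.1436]
200 [-0.0446 -0.0009  0.1437]
225 [-0.0362 -0.0009  0.1435]
280 [-0.0167 -0.0009  0.1435]
295 [-0.0113 -0.0009  0.1437]
310 [-0.0053 -0.0009  0.1433]
sill 106 -0.007951083299403312 0.0007307454955167545 -0.0755049736933782 0.04273359708602706 0.08371611453514566
cover edge 0.0003602462604486424
tip [-0.06150868 -0.00146319  0.13939542]
```

View pics/t2.png

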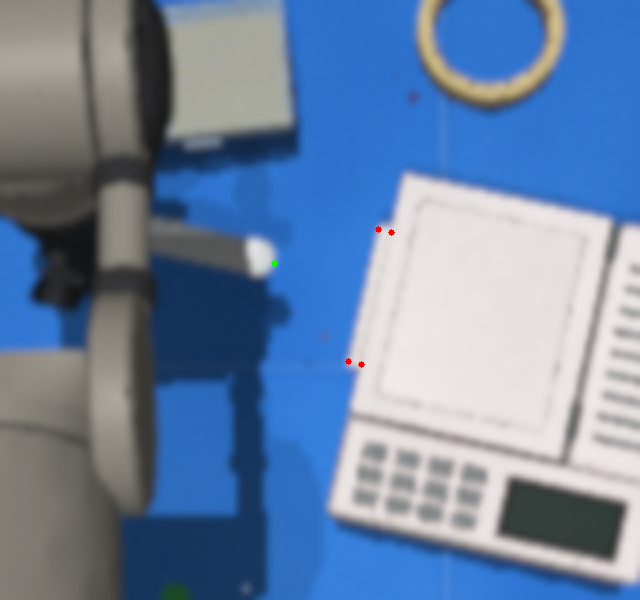

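The top view shows the blade tip at crop (272,260), matching my green mark. The projected sill corners (red) sit on the real sill. Pitch is level. Next I'll touch the cover face and the sill at y = -28 mm.

```bash
python3 - <<'E'
from h import *
ys=-.028
p,q=tcp_for_tip(-.025,ys,.0975); r.move_straight(p,q,.12); print('free',F(),tip())
p,q=tcp_for_tip(.01,ys,.0975); print(r.move_straight(p,q,.03,max_force=4),tip(),F()); xf=tip()[0]
p,q=tcp_for_tip(xf-.005,ys,.0975); r.move_straight(p,q,.05); print(F())
p,q=tcp_for_tip(xf-.005,ys,.075); print(r.move_straight(p,q,.02,max_force=3),tip(),F()); 
print(r.read_state()['time_s'],r.read_state()['grip_width'])
E
```

```text
free [-0.02  0.6  -1.22] [-0.02582325 -0.02760048  0.09849551]
True [ 0.0001904  -0.02802594  0.09713813] [-2.83  1.49 -0.08]
[ 0.21 -0.67 -0.86]
True [-0.00481214 -0.02806442  0.08322696] [-1.21  0.36  4.1 ]
10.5917 0.015316372001213208
```

```bash
python3 - <<'E'
from h import *
ys=-.028; x0=-.0048
p,q=tcp_for_tip(x0,ys,.0838); r.move_straight(p,q,.02); print(F(),tip())
p,q=tcp_for_tip(.026,ys,.0838); print(r.move_straight(p,q,.02,max_force=8),tip(),F())
print(r.read_state()['time_s'])
E
```

```text
[0.34 1.01 2.5 ] [-0.00479061 -0.02788667  0.08399917]
True [ 0.02212966 -0.02775065  0.08425919] [-1.08  0.17  5.28]
12.0833
```

The blade is home at 22.1 mm on the first try. Next I lever about the sill edge.

```bash
cat >> h.py <<'E'
ZS=.0817 # sill height in est. coords
def lever(phi,ys=-.028,rad=.0297):
    c,s=np.cos(phi),np.sin(phi)
    return tcp_for_tip(-.008+rad*c-.0015*s,ys,ZS+rad*s+.0015*c,phi)
E
python3 - <<'E'
from h import *
for phi in np.arange(.04,.33,.04):
    p,q=lever(phi); st=r.move_straight(p,q,.03,max_force=35); s=r.read_state()
    print(round(phi,2),st,F(),np.round(s['torque'],2),round(s['grip_width'],4),s['time_s'])
    if st: break
im,d,c=shot('top'); Q=cloud(c,d); q=Q[...,:2]-SLOT; xs=q@X; ys=q@Y
for a in(.01,.05,.09): k=(abs(xs-a)<.006)&(abs(ys+.0)<.04); print('cover z at',a,np.median(Q[k][:,2]))
E
```

```text
0.04 False [-0.36 -0.09  7.52] [-0.47  0.21 -0.07] 0.0156 12.3667
0.08 False [-0.04 -1.05  7.92] [-0.49  0.23 -0.07] 0.0154 12.6167
0.12 False [-0.16 -0.75  7.77] [-0.48  0.24 -0.08] 0.0151 12.8667
0.16 False [ 0.5  -0.91  7.38] [-0.62  0.25 -0.12] 0.0151 13.1167
0.2 False [-1.2  -0.01  6.94] [-0.55  0.19 -0.07] 0.0152 13.3667
0.24 False [-0.29 -0.33  7.62] [-0.63  0.18 -0.1 ] 0.0155 13.6167
0.28 False [ 0.71 -0.13  5.81] [-0.58  0.13 -0.01] 0.0153 13.8667
0.32 False [-1.36 -0.54  7.07] [-0.62  0.15  0.01] 0.0151 14.1167
cover z at 0.01 0.11607174715351073
cover z at 0.05 0.1133449533507082
cover z at 0.09 0.11024315847971637
```

The cover now lies at about 0.08 rad (10 mm up at its edge), so the catch has let go. Before swinging it back, I'll check whether the spatula turned in the fingers.

```bash
cat >> h.py <<'E'
def blade_pitch():
    im,d,c=shot('wrist'); P=cloud(c,d); z=[]
    for v in range(125,312,4):
        p=np.median(P[v,333:340],0); z.append([(p[:2]-SLOT)@X,p[2]])
    z=np.array(z); k=np.polyfit(z[:,0],z[:,1],1); e=z[:,1]-np.polyval(k,z[:,0])
    z=z[abs(e)<2*e.std()+1e-6]; k=np.polyfit(z[:,0],z[:,1],1); return np.arctan(k[0]),z[0],z[-1]
def tool_pitch():
    return np.arcsin(-Ro.from_quat(r.read_state()['eef_rot']).as_matrix()[2,0])
def tcp2(xs,ys,z,pitch,slip):
    """as tcp_for_tip with the spatula turned by slip in the fingers"""
    p=SLOT+xs*X+ys*Y; tp=pitch-slip
    a=-L*np.cos(pitch)-H*np.sin(tp); h=-L*np.sin(pitch)+H*np.cos(tp)
    return np.array([*(p+a*X),z+h]), quat(-X,-tp)
def swing(th,a=.011,pitch=0.,slip=0.,ys=-.028):
    c,s=np.cos(th),np.sin(th); x,z=-(.131-a),-.016
    px,pz=x*c+z*s,-x*s+z*c; g=.0015*abs(c)
    return tcp2(.131+px-s*g,ys,.1022+pz-c*g,pitch,slip)
E
python3 - <<'E'
from h import *
print(blade_pitch(),tool_pitch(),r.read_state()['time_s'])
for th in np.arange(.1,1.85,.15):
    p,q=swing(th); print(round(th,2),r.solve_ik(p,q) is not None,np.round(p,3),end=' ')
E
```

```text
(np.float64(0.3545037707099056), array([-0.14294817,  0.04195966]), array([-0.08440872,  0.06355652])) 0.3198418390367801 14.2167
0.1 True [0.647 0.043 0.117] 0.25 True [0.647 0.043 0.135] 0.4 True [0.646 0.04  0.153] 0.55 True [0.645 0.034 0.171] 0.7 True [0.643 0.026 0.187] 0.85 True [0.64  0.015 0.202] 1.0 True [0.637 0.002 0.215] 1.15 True [ 0.634 -0.012  0.225] 1.3 True [ 0.63  -0.028  0.234] 1.45 True [ 0.627 -0.045  0.24 ] 1.6 True [ 0.623 -0.062  0.243] 1.75 True [ 0.618 -0.08   0.244]
```

```bash
python3 - <<'E'
from h import *
S=.03
for th,pi in [(.05,.2),(.09,.0)]:
    p,q=swing(th,pitch=pi,slip=S); print(r.move_straight(p,q,.05,max_force=25),F())
for th in np.arange(.2,.95,.12):
    p,q=swing(th,slip=S); st=r.move_straight(p,q,.1,max_force=20); print(round(th,2),st,F())
    if st: break
s=r.read_state(); print(s['time_s'],s['grip_width'],blade_pitch()[0],tool_pitch())
im,d,c=shot('scene'); cv2.imwrite('pics/s3.png',cv2.resize(im[150:350,200:470],None,fx=2.8,fy=2.8)[:,:,::-1])
E
```

```text
False [1.44 0.67 3.99]
False [-0.92 -1.37 -1.42]
0.2 False [ 0.37  0.35 -1.59]
0.32 False [ 0.21  0.   -1.6 ]
0.44 False [-0.24  0.54 -1.49]
0.56 False [ 0.28 -0.06 -0.99]
0.68 False [ 0.16 -0.41 -0.55]
0.8 False [ 0.69  0.35 -0.6 ]
0.92 False [-0.36 -0.33 -1.61]
17.4083 0.015137338201614142 -0.03004883350436069 -0.029682160292480917
```

View pics/s3.png

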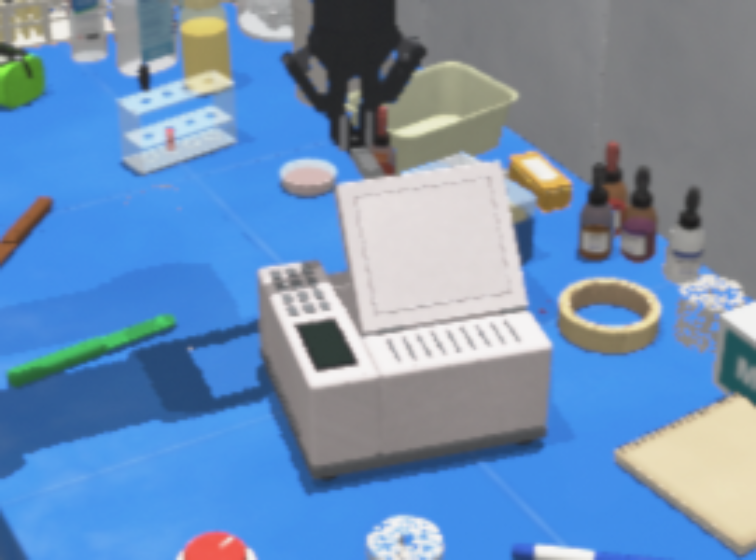

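The cover is lifting with the blade, its top edge at crop (425,170), and there was no slip. I'll continue to the stop.

```bash
python3 - <<'E'
from h import *
for th in [1.04,1.16,1.28,1.40,1.52,1.62,1.70,1.76,1.80]:
    p,q=swing(th); st=r.move_straight(p,q,.1 if th<1.6 else .05,max_force=20 if th<1.6 else 6); print(round(th,2),st,F())
    if st: break
s=r.read_state(); print(s['time_s'],blade_pitch()[0],tool_pitch(),tip())
im,d,c=shot('scene'); Q=cloud(c,d); q=Q[...,:2]-SLOT; xs=q@X; ys=q@Y
for h in(.13,.17,.21): 
    k=(abs(Q[...,2]-h)<.008)&(xs>.10)&(xs<.22)&(ys>-.07)&(ys<.07); print(h,k.sum(),np.median(xs[k]))
cv2.imwrite('pics/s4.png',cv2.resize(im[150:350,200:470],None,fx=2.8,fy=2.8)[:,:,::-1])
E
```

```text
1.04 False [-0.82 -0.65 -0.79]
1.16 False [-0.8  -0.07 -1.84]
1.28 False [-0.85  0.22 -1.29]
1.4 False [-0.25 -0.27 -1.39]
1.52 False [ 0.22 -0.   -1.15]
1.62 False [-0.27 -0.43 -0.99]
1.7 False [-0.41  0.18 -0.6 ]
1.76 True [-2.91  1.16  0.28]
19.9583 0.006272357500051505 -0.002983873208285617 [ 0.13621077 -0.02825846  0.22245849]
0.13 280 0.13844394367214083
0.17 309 0.14547494821269408
0.21 321 0.15297676141959027
```

View pics/s4.png

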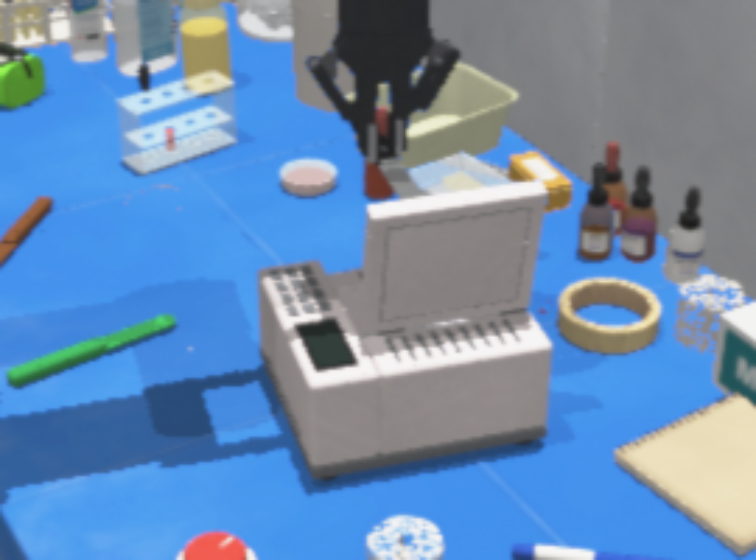

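The blade met the stop. The cover's slope gives about 1.75 rad, so it is fully open. I'll withdraw and lay the spatula back at its original clear place.

```bash
python3 - <<'E'
from h import *
d=np.array([-.436,-.900]); b=np.array([.5447,.2357]); q=quat(-d)
e=np.array(r.read_state()['eef_pos'])
r.move_straight(e-[*(.15*X),0],quat(-X),.15)
r.reach([*b,.12],q); r.move_straight([*b,.034],q,.12); r.hold(.3)
print(blade_pitch()[0],F())
print(r.move_straight([*b,.026],q,.01,max_force=4),r.read_state()['eef_pos'],F())
command_gripper(.03,20); r.hold(.2); command_gripper(.05)
r.move_straight([*b,.2],q,.15)
r.hold(.3); s=r.read_state(); print(s['time_s'],s['grip_width'])
im,dd,c=shot('top','t5.png')
E
```

```text
-0.0009542859218485848 [-0.45 -0.91 -0.42]
True [0.54465336 0.23569764 0.02867972] [ 0.27 -0.13  4.79]
26.35 0.050110317206975605
```

```bash
python3 - <<'E'
from h import *
d=np.array([-.436,-.900]); b=np.array([.5447,.2357])
r.reach([.40,.25,.3],quat(-d)); a,_,_=shot('top'); s,dd,c=shot('scene')
Q=cloud(c,dd); q=Q[...,:2]-SLOT; xs=q@X; ys=q@Y
for h in(.13,.21): 
    k=(abs(Q[...,2]-h)<.008)&(xs>.10)&(xs<.22)&(ys>-.07)&(ys<.07); print(h,np.median(xs[k]))
o=np.hstack([cv2.resize(a[100:300,130:430],(400,267)),cv2.resize(s[150:350,150:450],(400,267))]); cv2.imwrite('pics/end.png',o[:,:,::-1])
print(r.read_state()['time_s'])
E
```

```text
0.13 0.13852209389429546
0.21 0.1527649193243176
27.2417
```

View pics/end.png

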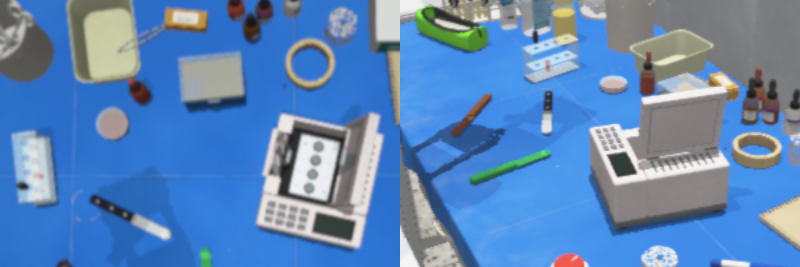

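The picture shows the cover open at its stop, the spatula flat on the bench at (130,215) and the other things undisturbed.

```bash
python3 -c "
from h import *
print(r.finish_job())"
```

```text
the job is handed in; nothing more can be done
None
```

The job is handed in at about 27 s: the catch was pried open, the cover is back at its stop (about 1.75 rad), the spatula lies flat at its original place clear of the photometer, and nothing else appears disturbed in the last camera views.

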